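# Slide the clock panel out over the stand's edge and hold it for fitting

## Robot

A 6-joint arm with a two-finger parallel gripper is mounted at the origin on a cart in front of the work surface, level with it; the furniture and walls round the work are solid. World frame = base frame: x ahead of the robot, y to its left, z up, the work surface at z = 0. Lengths are in mm, angles in rad, forces in N, time in s.
With the tool pointing down it reaches from about 375 to 750 mm from the base axis. Payload 9 kg.
Tool frame: the origin (TCP) lies at the very end of the fingers, on their centre line; the grasp point (between the pads) lies 19 mm behind it; z points along the fingers, y is the direction in which the jaws open and shut (so a half turn about z gives the same grasp; the last joint's range is limited). The gripper opens to 85 mm and grips with 20 to 120 N. Pads are 22 mm wide; open, the fingers measure 114 mm over their backs; the gripper's body (76 mm by 85 mm) begins 54 mm behind the grasp point. The pads swing forward as they close: fully open they stand 13 mm farther back than shut.
Start: joints at [0.895, 0.104, 0.097, 1.564, 0, 1.353], TCP at [265.194, 538.246, 231.331] pointing down, gripper open.
Joint ranges: [-2.99, 2.99], [-0.84, 1.86], [-1.1, 1.16], [-1.84, 2.11], [-1.51, 1.56], [-3.14, 3.14]. Speed limits (rad/s): [2.22, 2.22, 2.57, 3.14, 3.14, 3.14].

## Interface

Orientations are given as a rotation vector (axis times angle).
In Python, from rig import observe, snapshot, camera_params, hand_in gives the robot as it stands.
- The arm moves only by the shell command python3 -m crank 'ROWS' [FORCE]. ROWS is JSON, a list of rows, each a list of 3 entries, a list of its own where there are three numbers: the shift along the tool's x, y, z in cm, then the turn about the tool's z in rad, then the finger opening in cm, from 0 to 8.54. In form: [[[x, y, z], yaw, fingers], ...]. A call has 1 to 20 rows; each row shifts and turns the pose as measured when the row begins, along the tool's axes as they then stand; what a row does not reach is not made up. A row lasts 1/10 s, in which the tool goes at most 50 mm and 8.59 degrees, less where a joint would pass 70% of its speed; a pose out of reach is approached as far as the arm can. A call with a gripper value outside its range is refused whole. The fingers move at their own pace and stop on an object; FORCE is the grip in N (left out, the last holds). Time passes only in rows, so rows that do not move let the fingers close. It gives the time, the measured TCP pose, the force and the opening at its end, in the units of the state.
- observe(): the state, without advancing time (a new reading comes with each control period).
- snapshot(name): name is "side" or "top"; returns the picture (384x512x3 uint8, red, green, blue); there is no depth.
- camera_params(name): a dict with "fov_y" (degrees; the focal length in pixels is half the picture's height over the tangent of half this angle, whatever the lens; pixels are square), "cx", "cy" (the principal point, pixels), "dist" ([k1, k2, p1, p2, k3] as OpenCV has them; the pictures are not rectified), "world_from_camera" (4x4, takes a point from camera to world coordinates). Camera axes: x right, y down, z forward; pixel columns grow to the right and rows downward; lengths in mm; the calibration is good to about 2 mm. A picture is of the moment at which its call begins. camera_params takes no time and is no camera call.
- hand_in(): hands the job in, once; it reports no verdict.
The state is a dict: "clock": time; "q": joint angles; "joint_vel": joint speeds; "tau": joint torques, N m; "tcp_pos": TCP position; "tool_rot": TCP orientation; "wrist_force": force on the tool from outside, world axes, zero at the start; "moment": the same for the moment, N m; "finger_gap": finger opening in mm.
Only numpy, scipy, OpenCV 4.12 (cv2) and the standard library are available. Lean on these libraries where they do the work, as an engineer would, in place of code of your own. Each camera call takes 0.05 s, during which the arm holds its last target.

## Task

The plywood clock panel lies face down on the assembly stand, locked by a centring pin through its shaft hole. Draw the pin out and leave it in the empty front compartment of the small-parts tray, then slide the panel along its guides, out over the open end of the stand, until the pencil line across it is level with the end of the stand, so that the shaft hole is free from below; never lift it out of its guides or let it tip, and leave the loose things nearby alone. The panel would tip by itself in that position, so finish while still holding its tail, with the panel flat on the stand and at rest: a colleague then fits the clock movement, and you do not let go.

Things in the scene. Friction and masses are not known exactly. Their poses are not given: they have to be found in the camera images.
- stand_edge (a point): Middle of the top edge at the open end of the assembly stand, a fixed plywood bridge 194 mm wide (x), 250 mm long (y), its deck 85 mm above the bench. This point is in the plane of the deck and has the stand's axes; the panel slides out along the stand's own -y. The stand reaches from here 250 mm along its +y. Two 20.5 mm wide wooden guide strips along its long sides stand 12 mm above the deck, flush with the panel's top; the channel between them is 153 mm wide.
- panel_line (a point): Point on the panel's top face, in the middle of the 2 mm wide dark pencil line drawn across its width. The loose panel is birch plywood, 150 mm wide (x), 260 mm long (y), 12 mm thick, about 0.35 kg; axes as the stand's. The line lies 40 mm towards the panel's tail (+y) from the 11 mm shaft hole in the panel's centre. The job is done when this point is above stand_edge (12 mm higher). The panel starts 120 mm short of that, with 50 mm of it already overhanging.
- panel_batten (a point): Centre (half-way up) of the hanging batten glued across the panel's top face near its tail: 120 mm long (panel x), 20 mm thick (panel y), 24 mm high above the panel's top face, so its top is 36 mm above the deck. It lies 60 mm behind the line (+y), 30 mm from the panel's tail end. It can be gripped across its 20 mm thickness from above, or the panel pressed down beside it.
- pin_knob (a point): Centre of the knob of the metal centring pin: knob 23 mm diameter and 29 mm high, standing upright on the panel; below it a 10 mm shank, 34 mm long with a bullet nose, goes down through the 11 mm hole of the panel and a 12 mm hole in the stand's deck (18 mm thick). The shank's tip is 48.5 mm below this point; its +z is along the pin, knob end up. The pin weighs 60 g.
- tray_in (a point): Centre of the floor (4 mm above the bench) of the tray's empty front compartment, 139 mm (x) by 138 mm (y) inside. The fixed metal tray is 184 mm (x) by 146 mm (y), walls 4 mm thick and 26 mm high; the narrow compartment behind the divider, on the +x side, holds nuts and washers.
- movement: Loose clock movement, black, 56x56x33 mm, near the stand; origin under its centre. Leave alone.
- tape: Loose roll of masking tape lying flat, 104 mm diameter, 24 mm high, behind the stand; origin under its centre. Leave alone.
- clamp: Loose spring clamp lying flat, 58x118x22 mm; origin under its centre. Leave alone.
- driver: Loose screwdriver, 177 mm long, 25 mm thick; origin under its centre. Leave alone.

How it is judged (in metres and radians):
On the way, in this order (a step that is already met when the one before it is completed fails the run):
1. the pin is drawn clear of the panel (z of pin_knob in the frame of stand_edge above 0.065 m), for 0.1 s.
2. the pin lies released in the tray's front compartment (x of pin_knob in the frame of tray_in between -0.07 and 0.07 m and y of pin_knob in the frame of tray_in between -0.07 and 0.07 m and height (world z) of pin_knob below 0.06 m and contact force between pin and the arm below 0.05 N and contact force between pin and the fingers below 0.05 N), for 0.2 s.
At the end, for the whole second after the job is handed in: The panel's line is within 5 mm of the end of the stand, the panel lies on the deck (within 3 mm, tilted under 1.7 degrees) in its guides and at rest, the fingers still hold or press it with more than 1 N and it still bears on the stand; the pin is in the tray's front compartment (y of panel_line in the frame of stand_edge between -0.005 and 0.005 m and z of panel_line in the frame of stand_edge between 0.009 and 0.015 m and angle between panel_line's own z axis and vertical below 0.03 rad and linear speed of panel below 0.01 m/s and contact force between panel and the fingers above 1 N and contact force between panel and stand above 0.3 N and x of pin_knob in the frame of tray_in between -0.07 and 0.07 m and y of pin_knob in the frame of tray_in between -0.07 and 0.07 m and height (world z) of pin_knob below 0.06 m); the arm keeps its last pose, push and grip.
It fails at once if the panel tipped (angle between panel_line's own z axis and vertical above 0.15 rad).
It fails at once if the panel was lifted out of its guides (z of panel_line in the frame of stand_edge above 0.026 m).
It fails at once if a loose thing nearby was disturbed (distance of any of movement, tape, clamp, driver from where it was at the start of the episode above 0.03 m).
It also fails if it takes over 54 s, if anything falls off the work surface, if the arm or the gripper's body presses on something with over 40 N, if the wrist force passes 120 N, or if a joint passes its speed limit or range.

## Working session

There is one attempt and no reset: what is moved stays moved. The work goes in short steps, Python scripts to look and compute and a shell command to move; the robot and the scene stay as the last step left them, time stands still between calls to the robot, and variables do not carry over. Pictures are saved under pics/ and viewed, and the job is handed in when it is done.

```bash
mkdir -p pics; ls; python3 - <<'E'
from rig import *
import cv2
print(observe())
for n in("side","top"):
    im=snapshot(n); cv2.imwrite(f"pics/{n}0.png",im[:,:,::-1]); print(n,camera_params(n))
E
```

```text
pics
{'clock': 0.0, 'q': array([ 8.95277553e-01,  1.04656072e-01,  9.64502246e-02,  1.56388142e+00,
       -1.13899323e-05,  1.35309599e+00]), 'joint_vel': array([ 0.0002437 , -0.00104934,  0.0015883 , -0.00096018, -0.00055726,
       -0.00028894]), 'tau': array([-8.98394155e-04, -5.56933916e+01,  5.03646576e+01,  1.69368036e-02,
       -3.22729356e-04,  2.90143998e-05]), 'tcp_pos': array([264.97877403, 537.95007371, 230.53714548]), 'tool_rot': array([-7.12751210e-01, -3.05910906e+00,  1.83632273e-03]), 'wrist_force': array([0.85916475, 0.26737678, 0.2021596 ]), 'moment': array([0.00726622, 0.01721718, 0.01576244]), 'finger_gap': 85.4638497720757}
side {'fov_y': 56.93588735480897, 'cx': 253.32993366338712, 'cy': 194.64221271367643, 'dist': array([-0.03216973,  0.        ,  0.        ,  0.        ,  0.        ]), 'world_from_camera': array([[-9.77797967e-01, -1.03750096e-01,  1.82063320e-01,
         3.80607435e+02],
       [-2.08242296e-01,  5.78003328e-01, -7.89016666e-01,
         8.74732122e+02],
       [-2.33726504e-02, -8.09412176e-01, -5.86775638e-01,
         7.43504902e+02],
       [ 0.00000000e+00,  0.00000000e+00,  0.00000000e+00,
         1.00000000e+00]])}
top {'fov_y': 56.749173987218036, 'cx': 252.45012608214168, 'cy': 197.05177958530456, 'dist': array([-0.00184839,  0.        ,  0.        ,  0.        ,  0.        ]), 'world_from_camera': array([[-1.78454866e-02, -9.95480253e-01,  9.32770259e-02,
         4.80851344e+02],
       [-9.99829471e-01,  1.73242082e-02, -6.39531800e-03,
         7.77629934e+00],
       [ 4.75046217e-03, -9.33752470e-02, -9.95619654e-01,
         1.15304757e+03],
       [ 0.00000000e+00,  0.00000000e+00,  0.00000000e+00,
         1.00000000e+00]])}
```

View pics/side0.png

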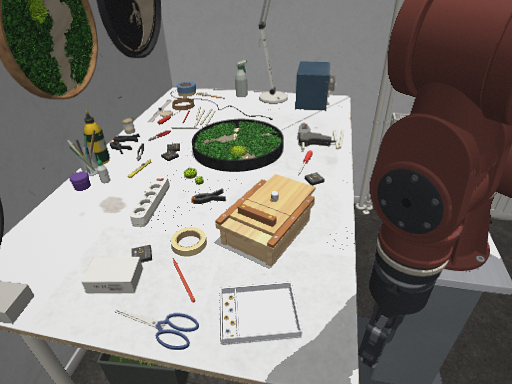

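View pics/top0.png

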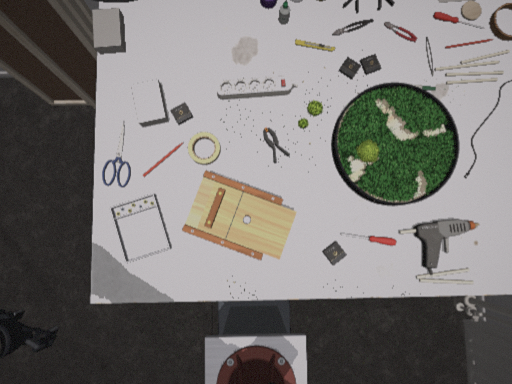

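```bash
python3 - <<'E'
import cv2
im=cv2.imread("pics/top0.png")
c=im[150:360,190:450]; cv2.imwrite("pics/topc.png",cv2.resize(c,None,fx=2.9,fy=2.8,interpolation=cv2.INTER_CUBIC))
E
```

```text
(no output)
```

View crop.

View pics/topc.png

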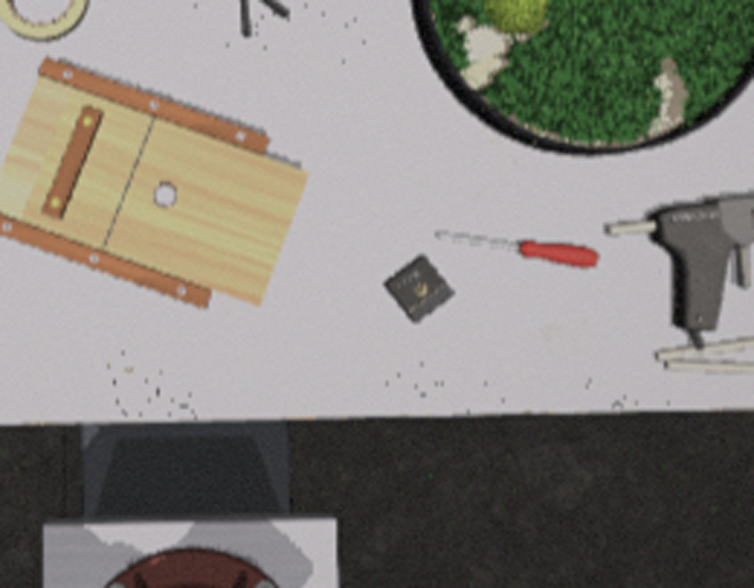

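```bash
python3 - <<'E'
import cv2
im=cv2.imread("pics/top0.png")
c=im[165:265,175:305]; cv2.imwrite("pics/topd.png",cv2.resize(c,None,fx=6,fy=6,interpolation=cv2.INTER_CUBIC))
c=im[185:270,100:185]; cv2.imwrite("pics/tope.png",cv2.resize(c,None,fx=6,fy=6,interpolation=cv2.INTER_CUBIC))
im=cv2.imread("pics/side0.png")
c=im[165:265,205:335]; cv2.imwrite("pics/sided.png",cv2.resize(c,None,fx=6,fy=6,interpolation=cv2.INTER_CUBIC))
E
```

```text
(no output)
```

View pics/topd.png

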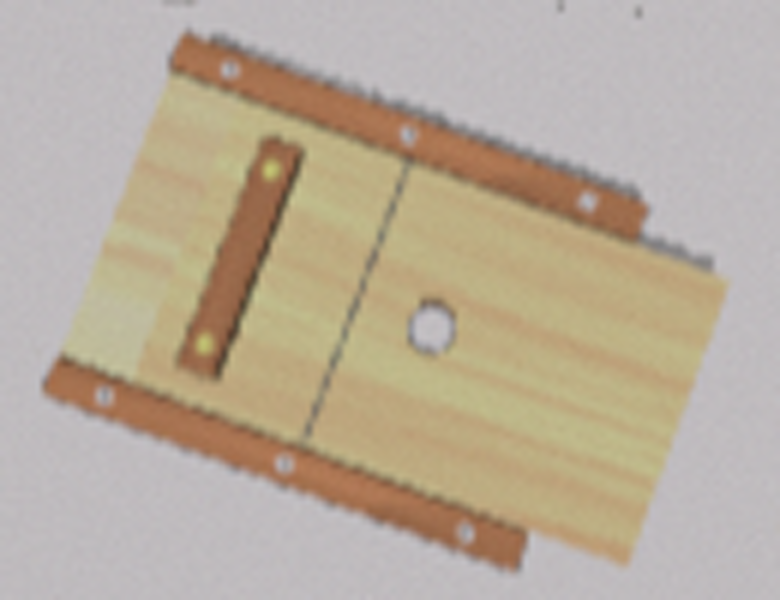

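View pics/tope.png

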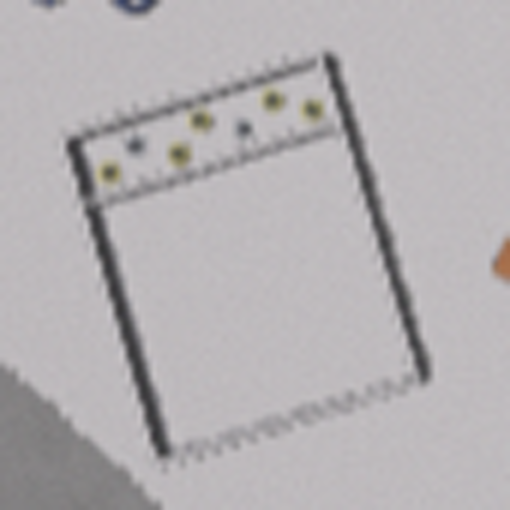

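View pics/sided.png

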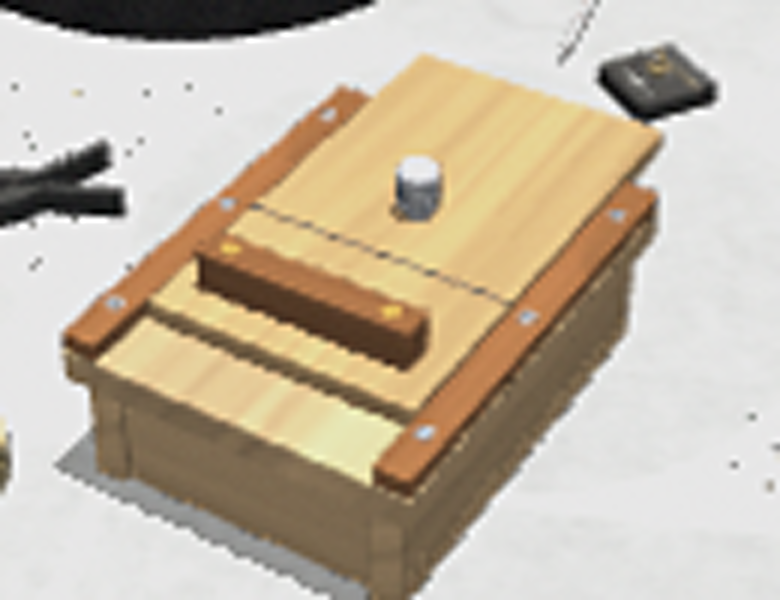

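```bash
cat > h.py <<'E'
from rig import *
import numpy as np, cv2
from scipy.optimize import least_squares
def cam(n):
    p=camera_params(n); f=192/np.tan(np.radians(p['fov_y']/2))
    K=np.array([[f,0,p['cx']],[0,f,p['cy']],[0,0,1]]); T=np.linalg.inv(p['world_from_camera'])
    return K,p['dist'],T
C={n:cam(n) for n in("side","top")}
def proj(n,P):
    K,d,T=C[n]; r=cv2.Rodrigues(T[:3,:3])[0]
    return cv2.projectPoints(np.array(P,float).reshape(-1,1,3),r,T[:3,3],K,d)[0].reshape(-1,2)
def ray(n,uv):
    K,d,T=C[n]; u=cv2.undistortPoints(np.array([[uv]],float),K,d)[0,0]
    W=np.linalg.inv(T); return W[:3,3],W[:3,:3]@np.array([u[0],u[1],1])
def onz(n,uv,z):
    o,v=ray(n,uv); return o+v*(z-o[2])/v[2]
def place(p,L):
    c,s=np.cos(p[2]),np.sin(p[2]); L=np.array(L,float)
    return np.c_[p[0]+c*L[:,0]-s*L[:,1],p[1]+s*L[:,0]+c*L[:,1],L[:,2]]
def fit(obs,p0):
    # obs list (cam,uv,local)
    def f(p):
        P=place(p,[o[2] for o in obs])
        return np.concatenate([proj(o[0],P[i])[0]-o[1] for i,o in enumerate(obs)])
    r=least_squares(f,p0,loss='soft_l1'); return r.x,f(r.x).reshape(-1,2)
E
python3 - <<'E'
from h import *
t=lambda u,v:np.array([175+(u-2.5)/6,165+(v-2.5)/6])
s=lambda u,v:np.array([205+(u-2.5)/6,165+(v-2.5)/6])
e=lambda u,v:np.array([100+(u-2.5)/6,185+(v-2.5)/6])
st=[("top",t(188,32),(97,250,97)),("top",t(172,68),(76.5,250,97)),("top",t(648,207),(97,0,97)),("top",t(638,240),(76.5,0,97)),
("top",t(62,355),(-76.5,250,97)),("top",t(42,390),(-97,250,97)),("top",t(525,533),(-76.5,0,97)),("top",t(517,570),(-97,0,97))]
ss=[("side",s(65,338),(97,250,97)),("side",s(102,345),(76.5,250,97)),("side",s(400,490),(-97,250,97)),("side",s(375,470),(-76.5,250,97)),("side",s(655,190),(-97,0,97)),("side",s(345,88),(97,0,97))]
p0=[450,0,-.3]
for o in(st,ss,st+ss):
    p,r=fit(o,p0); print(p.round(3), r.round(1).tolist())
p,_=fit(st+ss,p0)
# features
def loc(P): 
    c,s_=np.cos(p[2]),np.sin(p[2]); d=P-np.array([p[0],p[1],0]); return np.array([c*d[0]+s_*d[1],-s_*d[0]+c*d[1],P[2]]).round(1)
print("knob top/side",loc(onz("top",t(432,328),126)),loc(onz("side",s(420,165),126)), onz("top",t(432,328),126),onz("side",s(420,165),126))
for u in((275,135),(300,150),(215,380),(180,365)): print("bat",loc(onz("top",t(*u),121)))
print("line",loc(onz("top",t(408,162),97)),loc(onz("top",t(308,436),97)))
print("line side",loc(onz("side",s(250,204),97)),loc(onz("side",s(516,304),97)))
tr=[("top",e(330,57),(110.5,-73,26)),("top",e(72,143),(110.5,73,26)),("top",e(165,455),(-73.5,73,26)),("top",e(428,378),(-73.5,-73,26))]
print(fit(tr,[430,280,.2]))
E
```

```text
[ 4.83378e+02 -5.56620e+01 -3.79000e-01] [[-0.5, -0.6], [-0.3, -0.3], [0.9, -0.5], [0.2, 0.4], [-0.9, -0.3], [-0.1, 0.4], [1.0, 0.2], [-0.1, 0.6]]
[ 4.81925e+02 -5.13900e+01 -3.72000e-01] [[-0.6, -0.6], [-1.1, 0.7], [2.3, -0.5], [-0.2, -0.1], [1.5, 0.8], [-0.3, -0.4]]
[ 4.83158e+02 -5.47680e+01 -3.76000e-01] [[-1.0, -0.3], [-0.8, -0.0], [0.5, -0.4], [-0.2, 0.5], [-1.2, 0.1], [-0.4, 0.7], [0.8, 0.3], [-0.3, 0.7], [-0.9, -1.6], [-1.4, -0.3], [1.7, -1.5], [-0.8, -1.1], [1.2, 0.1], [-0.4, -1.0]]
knob top/side [  0.6  79.8 126. ] [ -0.6  80.6 126. ] [513.0579447  19.2493828 126.       ] [512.22151583  20.36847368 126.        ]
bat [ 61.8 184.6 121. ]
bat [ 59.2 170.6 121. ]
bat [-59.3 169.  121. ]
bat [-58.5 187.4 121. ]
line [ 74.4 120.7  97. ] [-69.7 118.9  97. ]
line side [ 76.2 120.6  97. ] [-77.7 119.7  97. ]
(array([478.04303444, 348.35971567,  12.86702462]), array([[ 0.16706595, -1.20639422],
       [-0.97184253, -1.22153502],
       [-0.08772375,  2.59393838],
       [ 0.78287627,  0.66564443]]))
```

```bash
cat >> h.py <<'E'
from scipy.spatial.transform import Rotation as Ro
YAW=-0.376
def delta(target=None,yaw=YAW):
    o=observe(); R=Ro.from_rotvec(o['tool_rot']).as_matrix()
    a=np.arctan2(R[1,1],R[0,1]); want=np.pi/2+yaw; d=(want-a+np.pi/2)%np.pi-np.pi/2
    print("t",round(o['clock'],2),"tcp",o['tcp_pos'].round(1),"yawturn",round(-d,4),"tilt",np.degrees(np.arccos(-R[2,2])).round(2),"gap",o['finger_gap'].round(1),"F",o['wrist_force'].round(1))
    if target is not None: print("tool shift cm",(R.T@(np.array(target)-o['tcp_pos'])/10).round(2))
E
python3 - <<'E'
from h import *
delta([512.6,19.8,210])
print(onz("top",[100+270/6,185+290/6],4))
E
```

```text
Traceback (most recent call last):
  File "h.py", line 31, in delta
    print("t",round(o['clock'],2),"tcp",o['tcp_pos'].round(1),"yawturn",round(-d,4),"tilt",np.degrees(np.arccos(-R[2,2])).round(2),"gap",o['finger_gap'].round(1),"F",o['wrist_force'].round(1))
                                                                                                                                         ^^^^^^^^^^^^^^^^^^^^^
AttributeError: 'float' object has no attribute 'round'
```

```bash
sed -i "s/o\['finger_gap'\].round(1)/round(o['finger_gap'],1)/" h.py
python3 - <<'E'
from h import *
delta([512.6,19.8,210])
print(onz("top",[100+270/6,185+290/6],4))
E
```

```text
t 0.1 tcp [265.  538.  230.6] yawturn -0.0819 tilt 0.07 gap 85.3 F [ 0.3 -0.3 -0. ]
tool shift cm [-45.12 -35.53   2.09]
[477.48265925 347.55407526   4.        ]
```

```bash
python3 -m crank '[[[-2.8,-2.2,0.1],-0.04,6],[[-2.8,-2.2,0.1],-0.04,6],[[-2.8,-2.2,0.1],0,6],[[-2.8,-2.2,0.1],0,6],[[-2.8,-2.2,0.1],0,6],[[-2.8,-2.2,0.1],0,6],[[-2.8,-2.2,0.1],0,6],[[-2.8,-2.2,0.1],0,6],[[-2.8,-2.2,0.1],0,6],[[-2.8,-2.2,0.1],0,6],[[-2.8,-2.2,0.1],0,6],[[-2.8,-2.2,0.1],0,6]]'; python3 - <<'E'
from h import *
delta([512.6,19.8,180])
E
```

```text
clock: 1.3
tcp_pos: [480.7, 155.7, 213.1]
tool_rot: [-0.572, -3.083, 0.007]
wrist_force: [1.2, 0.6, 0.7]
finger_gap: 59.8
t 1.3 tcp [480.7 155.7 213.1] yawturn 0.0094 tilt 0.44 gap 59.8 F [1.2 0.6 0.7]
tool shift cm [ -7.87 -11.53   3.34]
```

```bash
python3 -m crank '[[[-1.9,-2.8,0.5],0.0,6],[[-1.9,-2.8,0.5],0.0,6],[[-1.9,-2.8,0.5],0,6],[[-1.5,-2.2,0.5],0,6],[[0,0,0],0,6],[[0,0,0],0,6]]'; python3 - <<'E'
from h import *
delta([512.6,19.8,140])
for n in("side","top"): cv2.imwrite(f"pics/{n}1.png",snapshot(n)[:,:,::-1])
E
```

```text
clock: 1.9
tcp_pos: [510.7, 21.7, 190.1]
tool_rot: [-0.58, -3.078, 0.008]
wrist_force: [-0.8, 0.5, -0.5]
finger_gap: 60.2
t 1.9 tcp [510.7  21.7 190.1] yawturn 0.0036 tilt 0.61 gap 60.2 F [-0.8  0.5 -0.5]
tool shift cm [-0.29 -0.08  5.01]
```

View pics/side1.png

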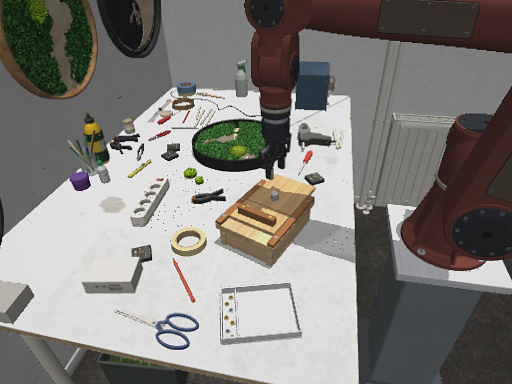

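The gripper hovers just above the knob (knob at about (275,195), fingers (270,165)). Lowering part-way.

```bash
python3 -m crank '[[[-0.3,-0.1,1.5],0.0,6],[[0,0,1.5],0.0,6],[[0,0,1.5],0,6],[[0,0,0],0,6],[[0,0,0],0,6]]'; python3 - <<'E'
from h import *
delta([512.6,19.8,101])
im=snapshot("side"); c=im[130:230,210:340]
cv2.imwrite("pics/s2.png",cv2.resize(c,None,fx=6,fy=6,interpolation=cv2.INTER_CUBIC)[:,:,::-1])
E
```

```text
clock: 2.5
tcp_pos: [511.8, 23.4, 140.1]
tool_rot: [-0.57, -3.079, 0.008]
wrist_force: [0.2, 0.6, 0.8]
finger_gap: 59.9
t 2.5 tcp [511.8  23.4 140.1] yawturn 0.0097 tilt 0.66 gap 59.9 F [0.2 0.6 0.8]
tool shift cm [-0.24 -0.28  3.91]
```

View pics/s2.png

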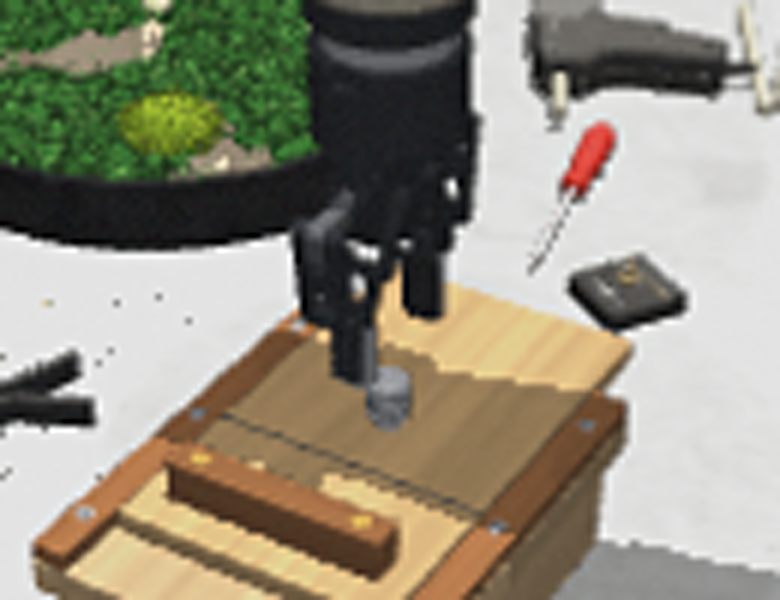

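```bash
python3 -m crank '[[[-0.2,-0.3,0.8],0.01,6],[[0,0,1.2],0.0,6],[[0,0,1.0],0,6],[[0,0,0.6],0,6],[[0,0,0],0,6],[[0,0,0],0,6]]'; python3 - <<'E'
from h import *
delta([512.6,19.8,101])
for n,b in(("side",(130,230,210,340)),("top",(165,265,175,305))):
    im=snapshot(n); c=im[b[0]:b[1],b[2]:b[3]]
    cv2.imwrite(f"pics/{n}3.png",cv2.resize(c,None,fx=6,fy=6,interpolation=cv2.INTER_CUBIC)[:,:,::-1])
E
```

```text
clock: 3.15
tcp_pos: [512.5, 19.2, 101.4]
tool_rot: [-0.588, -3.076, 0.008]
wrist_force: [-0.4, -0.6, 0.2]
finger_gap: 59.9
t 3.15 tcp [512.5  19.2 101.4] yawturn -0.0016 tilt 0.63 gap 59.9 F [-0.4 -0.6  0.2]
tool shift cm [0.01 0.06 0.04]
```

View pics/side3.png

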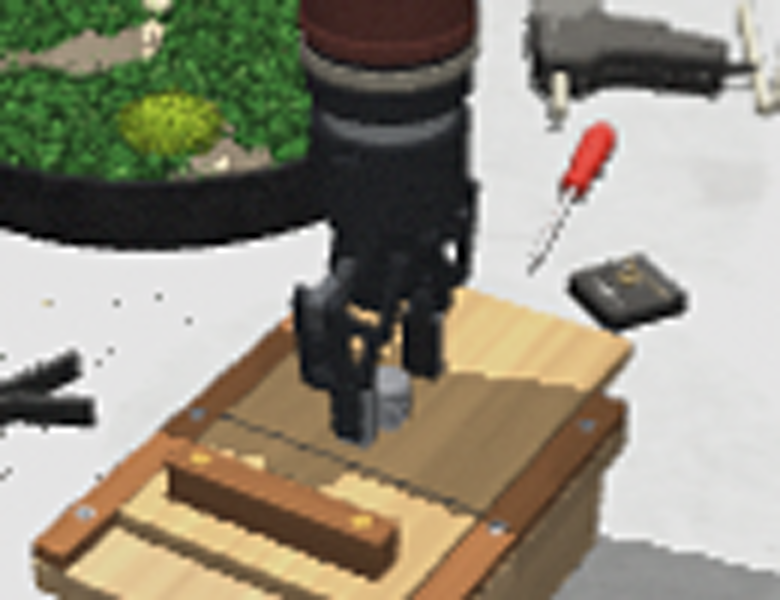

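The knob sits between the two fingers (near finger ~(355,410), far ~(425,345), knob ~(390,395)). Closing.

```bash
python3 -m crank '[[[0,0,0],0,1],[[0,0,0],0,1],[[0,0,0],0,1],[[0,0,0],0,1],[[0,0,0],0,1],[[0,0,0],0,1],[[0,0,0],0,1],[[0,0,0],0,1]]' 40; python3 - <<'E'
from h import *
delta([512.6,19.8,101])
E
```

```text
clock: 4.05
tcp_pos: [513.3, 19.1, 102.9]
tool_rot: [-0.588, -3.078, 0.008]
wrist_force: [-0.2, -0.3, -0.1]
finger_gap: 21.3
t 4.05 tcp [513.3  19.1 102.9] yawturn -0.0015 tilt 0.53 gap 21.3 F [-0.2 -0.3 -0.1]
tool shift cm [0.09 0.04 0.19]
```

```bash
python3 -m crank '[[[0,0,-0.5],0,1],[[0,0,-1],0,1],[[0,0,-1.5],0,1],[[0,0,-1.5],0,1],[[0,0,-1.5],0,1],[[0,0,-1.5],0,1],[[0,0,-1.5],0,1],[[0,0,-1.5],0,1],[[0,0,-1.5],0,1],[[0,0,0],0,1],[[0,0,0],0,1]]'; python3 - <<'E'
from h import *
delta([478,348,220])
im=snapshot("side"); c=im[110:230,210:340]
cv2.imwrite("pics/s4.png",cv2.resize(c,None,fx=5,fy=5,interpolation=cv2.INTER_CUBIC)[:,:,::-1])
E
```

```text
clock: 5.15
tcp_pos: [516.1, 19.2, 240.1]
tool_rot: [0.589, 3.084, -0.008]
wrist_force: [-0.5, 0.3, -0.4]
finger_gap: 21.2
t 5.15 tcp [516.1  19.2 240.1] yawturn -0.0015 tilt 0.32 gap 21.2 F [-0.5  0.3 -0.4]
tool shift cm [15.66 29.17  1.83]
```

View pics/s4.png

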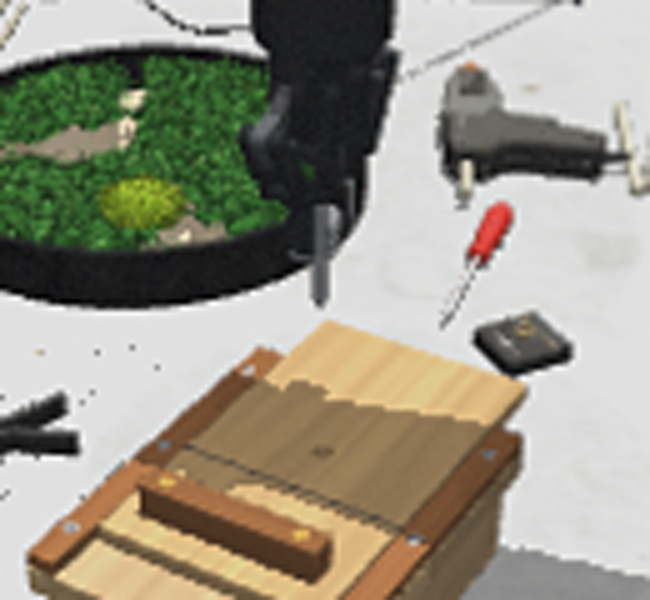

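The pin hangs free in the fingers at ~(320,260), hole empty at (322,452). On to the tray.

```bash
python3 -m crank '[[[0.8,1.5,0],0,1],[[1.5,2.8,0],0,1],[[1.5,2.8,0],0,1],[[1.5,2.8,0.2],0,1],[[1.5,2.8,0.2],0,1],[[1.5,2.8,0.2],0,1],[[1.5,2.8,0.2],0,1],[[1.5,2.8,0.2],0,1],[[1.5,2.8,0.2],0,1],[[1.5,2.8,0.2],0,1],[[0.8,1.5,0],0,1],[[0,0,0],0,1],[[0,0,0],0,1]]'; python3 - <<'E'
from h import *
delta([478,348,130])
for n,b in(("side",(180,380,190,390)),("top",(160,280,80,200))):
    im=snapshot(n); c=im[b[0]:b[1],b[2]:b[3]]
    cv2.imwrite(f"pics/{n}5.png",cv2.resize(c,(600,600),interpolation=cv2.INTER_CUBIC)[:,:,::-1])
E
```

```text
clock: 6.5
tcp_pos: [473.4, 347.8, 212.6]
tool_rot: [-0.591, -3.074, 0.018]
wrist_force: [0.1, -0.2, -1.2]
finger_gap: 21.4
t 6.5 tcp [473.4 347.8 212.6] yawturn -0.0035 tilt 0.92 gap 21.4 F [ 0.1 -0.2 -1.2]
tool shift cm [-0.5   0.3   8.25]
```

View pics/side5.png

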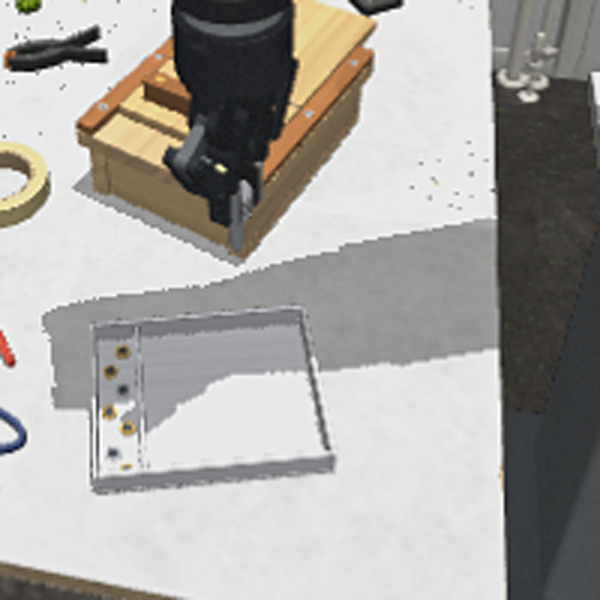

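```bash
python3 - <<'E'
from h import *
print(onz("side",[190+232/3,180+388/3],20))
delta([478,348,53])
E
python3 -m crank '[[[-0.3,0.2,1.5],0,1],[[-0.2,0.1,2],0,1],[[0,0,2],0,1],[[0,0,2],0,1],[[0,0,2],0,1],[[0,0,2],0,1],[[0,0,2],0,1],[[0,0,1],0,1],[[0,0,0],0,1],[[0,0,0],0,1]]'; python3 - <<'E'
from h import *
delta([478,348,53])
for n,b in(("side",(180,380,190,390)),("top",(160,280,80,200))):
    im=snapshot(n); c=im[b[0]:b[1],b[2]:b[3]]
    cv2.imwrite(f"pics/{n}6.png",cv2.resize(c,(600,600),interpolation=cv2.INTER_CUBIC)[:,:,::-1])
E
```

```text
[473.75959263 356.48366833  20.        ]
t 6.6 tcp [473.7 347.3 212.9] yawturn -0.0047 tilt 0.89 gap 21.6 F [-0.9 -0.2 -0.2]
tool shift cm [-0.51  0.43 15.98]
clock: 7.6
tcp_pos: [480.2, 338.5, 55.2]
tool_rot: [-0.609, -3.07, 0.02]
wrist_force: [0.5, 0.7, -0.3]
finger_gap: 21.6
t 7.6 tcp [480.2 338.5  55.2] yawturn -0.0159 tilt 1.0 gap 21.6 F [ 0.5  0.7 -0.3]
tool shift cm [0.57 0.8  0.21]
```

View pics/side6.png

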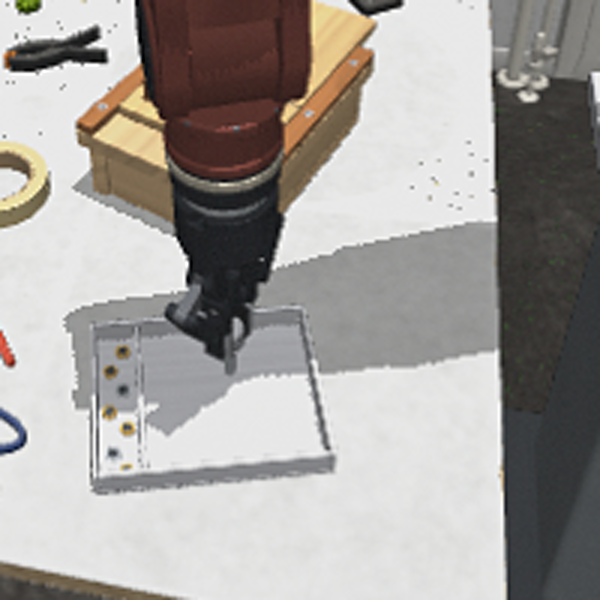

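```bash
python3 -m crank '[[[0.6,0.6,0.3],0,1],[[0.3,0.5,0.3],0,1],[[0,0,0],0,1],[[0,0,0],0,1],[[0,0,0],0,6],[[0,0,0],0,6],[[0,0,0],0,6],[[0,0,0],0,6],[[0,0,0],0,6],[[0,0,0],0,6],[[0,0,0],0,6]]'; python3 - <<'E'
from h import *
delta([475,352,53])
for n,b in(("side",(180,380,190,390)),):
    im=snapshot(n); c=im[b[0]:b[1],b[2]:b[3]]
    cv2.imwrite(f"pics/{n}7.png",cv2.resize(c,(600,600),interpolation=cv2.INTER_CUBIC)[:,:,::-1])
E
```

```text
clock: 8.8
tcp_pos: [478.1, 354.7, 52.6]
tool_rot: [-0.609, -3.076, 0.015]
wrist_force: [0.5, -0.3, -0.7]
finger_gap: 59.9
t 8.8 tcp [478.1 354.7  52.6] yawturn -0.0152 tilt 0.65 gap 59.9 F [ 0.5 -0.3 -0.7]
tool shift cm [ 0.18 -0.37 -0.03]
```

View pics/side7.png

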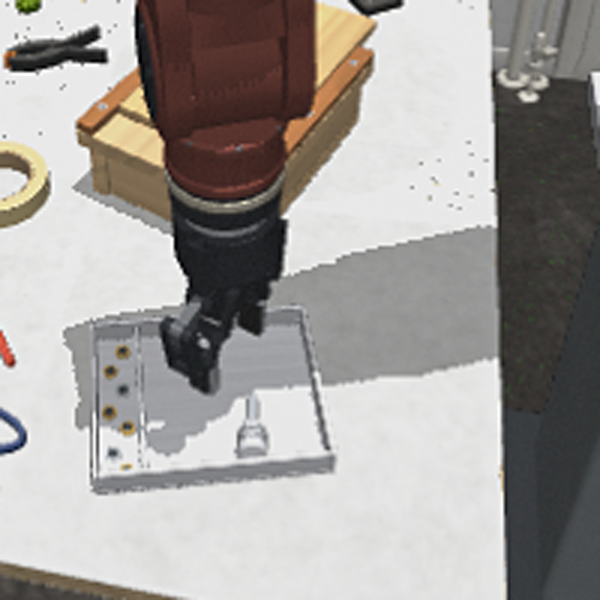

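The pin lies flat in the front compartment, knob ~(253,440), clear of the fingers and inside all four walls. Up, and over to the batten.

```bash
python3 -m crank '[[[0,0,-1],0,6],[[0,0,-2],0,6],[[0,0,-3],0,6],[[0,0,-3],0,6],[[0,0,-3],0,6],[[0,0,-3],-0.015,6],[[0,0,0],0,6]]'; python3 - <<'E'
from h import *
delta([549.2,112.6,180])
im=snapshot("top")
c=im[160:280,80:200]; cv2.imwrite(f"pics/top8.png",cv2.resize(c,(600,600),interpolation=cv2.INTER_CUBIC)[:,:,::-1])
print(onz("side",[190+253/3,180+440/3],15))
E
```

```text
clock: 9.55
tcp_pos: [478.3, 355.6, 211.8]
tool_rot: [-0.585, -3.08, 0.015]
wrist_force: [1.1, -0.2, 1.2]
finger_gap: 59.8
t 9.55 tcp [478.3 355.6 211.8] yawturn 0.0004 tilt 0.66 gap 59.8 F [ 1.1 -0.2  1.2]
tool shift cm [-15.52 -19.97   3.32]
[450.02090542 396.68640752  15.        ]
```

```bash
python3 -m crank '[[[-0.8,-1,0.1],0,5],[[-1.6,-2.1,0.2],0,5],[[-1.6,-2.1,0.2],0,5],[[-1.6,-2.1,0.2],0,5],[[-1.6,-2.1,0.2],0,5],[[-1.6,-2.1,0.2],0,5],[[-1.6,-2.1,0.2],0,5],[[-1.6,-2.1,0.2],0,5],[[-1.6,-2.1,0.2],0,5],[[-1.2,-1.5,0.2],0,5],[[-0.4,-0.4,0.2],0,5],[[0,0,0],0,5],[[0,0,0],0,5]]'; python3 - <<'E'
from h import *
delta([549.2,112.6,140])
E
```

```text
clock: 10.9
tcp_pos: [541.2, 98.1, 174.8]
tool_rot: [-0.586, -3.058, 0.028]
wrist_force: [-0.9, 0.8, -0.5]
finger_gap: 49.8
t 10.9 tcp [541.2  98.1 174.8] yawturn -0.0027 tilt 1.91 gap 49.8 F [-0.9  0.8 -0.5]
tool shift cm [-0.29  1.72  3.43]
```

```bash
python3 -m crank '[[[-0.2,0.6,0.5],0,5],[[-0.1,0.6,0.5],0,5],[[0,0.5,0.5],0,5],[[0,0,0.5],0,5],[[0,0,0],0,5],[[0,0,0],0,5]]'; python3 - <<'E'
from h import *
delta([549.2,112.6,140])
o=observe();R=Ro.from_rotvec(o['tool_rot']).as_matrix(); print(R.round(4)); print(o['q'].round(3))
for n,b in(("side",(130,230,210,340)),):
    im=snapshot(n); c=im[b[0]:b[1],b[2]:b[3]]
    cv2.imwrite(f"pics/{n}9.png",cv2.resize(c,None,fx=6,fy=6,interpolation=cv2.INTER_CUBIC)[:,:,::-1])
E
```

```text
clock: 11.5
tcp_pos: [549.3, 117.5, 151.8]
tool_rot: [-0.579, -3.058, 0.028]
wrist_force: [0.0, -0.7, 0.3]
finger_gap: 49.8
t 11.5 tcp [549.3 117.5 151.8] yawturn 0.0023 tilt 1.96 gap 49.8 F [ 0.  -0.7  0.3]
tool shift cm [-0.2  -0.43  1.18]
[[-0.9305  0.365  -0.0321]
 [ 0.3655  0.9307 -0.0121]
 [ 0.0254 -0.023  -0.9994]]
[-0.015  0.031 -0.123  1.448 -0.013  0.359]
```

View pics/side9.png

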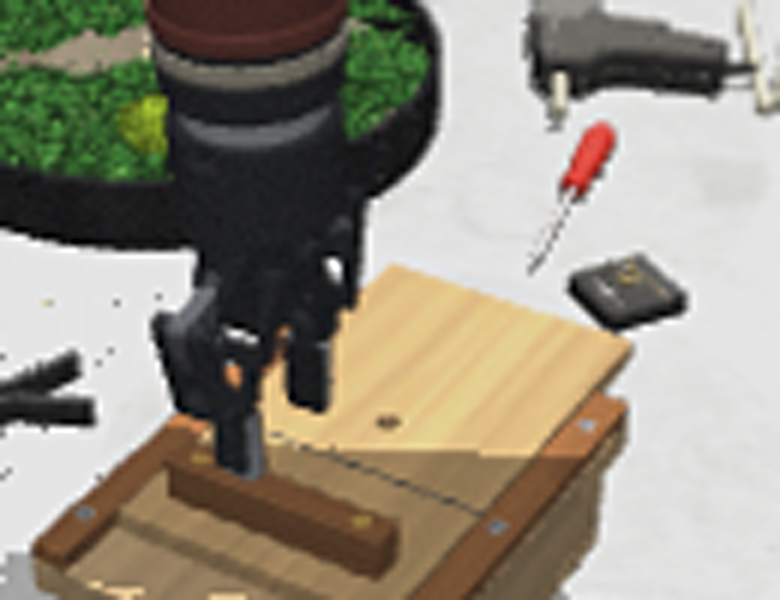

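```bash
cat >> h.py <<'E'
def tilt():
    o=observe();R=Ro.from_rotvec(o['tool_rot']).as_matrix(); print("toolx.z, tooly.z",R[2,:2].round(4))
E
python3 -m crank '[[[0,0,-4],0,5],[[0,0,-4],0,5],[[0,0,0],0,5],[[0,0,0],0,5]]'; python3 -c "
from h import *
delta();tilt()"
python3 -m crank '[[[0,0,1],0,5],[[0,0,1],0,5],[[0,0,1],0,5],[[0,0,1],0,5],[[0,0,1],0,5],[[0,0,1],0,5],[[0,0,1],0,5],[[0,0,1],0,5],[[0,0,0],0,5],[[0,0,0],0,5]]'; python3 -c "
from h import *
delta([549.2,112.6,140]);tilt()"
```

```text
clock: 11.95
tcp_pos: [550.9, 117.8, 233.7]
tool_rot: [-0.58, -3.056, 0.029]
wrist_force: [0.1, 0.0, -1.0]
finger_gap: 50.3
t 11.95 tcp [550.9 117.8 233.7] yawturn 0.0015 tilt 2.07 gap 50.3 F [ 0.1  0.  -1. ]
toolx.z, tooly.z [ 0.0272 -0.0238]
clock: 12.95
tcp_pos: [544.8, 116.6, 140.9]
tool_rot: [-0.579, -3.048, 0.031]
wrist_force: [0.3, 0.8, 0.4]
finger_gap: 49.7
t 12.95 tcp [544.8 116.6 140.9] yawturn 0.0012 tilt 2.48 gap 49.7 F [0.3 0.8 0.4]
tool shift cm [-0.56 -0.2   0.08]
toolx.z, tooly.z [ 0.0343 -0.0265]
```

```bash

python3 -m crank '[[[0,0,-1],0,5],[[0,0,-1],0,5],[[0,0,-1],0,5],[[0,0,-1],0,5],[[0,0,-1],0,5],[[0,0,-1],0,5],[[0,0,-1],0,5],[[0,0,-1],0,5],[[0,0,0],0,5]]'; python3 -c "
from h import *
delta();tilt()"
python3 -m crank '[[[0,0,4],0,5],[[0,0,3.5],0,5],[[0,0,0],0,5],[[0,0,0],0,5]]'; python3 -c "
from h import *
delta([549.2,112.6,140]);tilt()"
```

```text
clock: 13.85
tcp_pos: [550.2, 117.6, 232.4]
tool_rot: [-0.58, -3.055, 0.029]
wrist_force: [-0.3, 0.5, 0.5]
finger_gap: 50.1
t 13.85 tcp [550.2 117.6 232.4] yawturn 0.0011 tilt 2.12 gap 50.1 F [-0.3  0.5  0.5]
toolx.z, tooly.z [ 0.028  -0.0242]
clock: 14.25
tcp_pos: [548.3, 116.7, 157.2]
tool_rot: [-0.58, -3.057, 0.028]
wrist_force: [-0.2, 0.5, 0.2]
finger_gap: 49.8
t 14.25 tcp [548.3 116.7 157.2] yawturn 0.001 tilt 2.01 gap 49.8 F [-0.2  0.5  0.2]
tool shift cm [-0.28 -0.3   1.72]
toolx.z, tooly.z [ 0.026  -0.0234]
```

```bash

python3 -m crank '[[[0,0,-1],0,5],[[0,0,-1],0,5],[[0,0,-1],0,5],[[0,0,-1],0,5],[[0,0,-1],0,5],[[0,0,-1],0,5],[[0,0,-1],0,5],[[0,0,-1],0,5],[[0,0,-1],0,5],[[0,0,-1],0,5],[[0,0,-1],0,5],[[0,0,-1],0,5]]'; python3 -c "
from h import *
delta();tilt()"
python3 -m crank '[[[0,0,4.5],0,5],[[0,0,4.5],0,5],[[0,0,2.5],0,5],[[0,0,0],0,5]]'; python3 -c "
from h import *
delta([549.2,112.6,140]);tilt()"
```

```text
clock: 15.45
tcp_pos: [554.1, 118.2, 294.0]
tool_rot: [-0.582, -3.064, 0.026]
wrist_force: [0.3, 0.0, -0.8]
finger_gap: 50.2
t 15.45 tcp [554.1 118.2 294. ] yawturn 0.0008 tilt 1.62 gap 50.2 F [ 0.3  0.  -0.8]
toolx.z, tooly.z [ 0.0191 -0.0208]
clock: 15.85
tcp_pos: [554.2, 116.7, 181.4]
tool_rot: [-0.584, -3.072, 0.024]
wrist_force: [-0.2, -0.3, 0.3]
finger_gap: 49.8
t 15.85 tcp [554.2 116.7 181.4] yawturn 0.0006 tilt 1.24 gap 49.8 F [-0.2 -0.3  0.3]
tool shift cm [ 0.27 -0.49  4.16]
toolx.z, tooly.z [ 0.0118 -0.018 ]
```

```bash

python3 -m crank '[[[0,1,-1],0,5],[[0,1,-1],0,5],[[0,1,-1],0,5],[[0,1,-1],0,5],[[0,1,-1],0,5],[[0,1,-1],0,5],[[0,1,-1],0,5],[[0,1,-1],0,5]]'; python3 -c "
from h import *
delta();tilt()"
python3 -m crank '[[[0,-3.4,3.4],0,5],[[0,-3.4,3.4],0,5],[[0,-1.7,3],0,5],[[0,0,0],0,5]]'; python3 -c "
from h import *
delta([549.2,112.6,140]);tilt()"
```

```text
clock: 16.65
tcp_pos: [587.3, 194.1, 276.1]
tool_rot: [-0.588, -3.077, 0.022]
wrist_force: [0.1, 0.2, 0.9]
finger_gap: 49.9
t 16.65 tcp [587.3 194.1 276.1] yawturn -0.0015 tilt 0.95 gap 49.9 F [0.1 0.2 0.9]
toolx.z, tooly.z [ 0.0062 -0.0153]
clock: 17.05
tcp_pos: [561.7, 114.1, 189.4]
tool_rot: [0.583, 3.08, -0.015]
wrist_force: [-0.6, 0.7, -0.7]
finger_gap: 49.9
t 17.05 tcp [561.7 114.1 189.4] yawturn 0.0019 tilt 0.68 gap 49.9 F [-0.6  0.7 -0.7]
tool shift cm [ 1.15 -0.55  4.93]
toolx.z, tooly.z [-0.0086 -0.0082]
```

```bash

python3 -m crank '[[[1.1,-0.5,3],0,5],[[0,0,1],0,5],[[0,0,0],0,5]]'; python3 -c "
from h import *
delta([549.2,112.6,101]);tilt()
im=snapshot('side'); c=im[130:230,210:340]
cv2.imwrite('pics/s10.png',cv2.resize(c,None,fx=6,fy=6,interpolation=cv2.INTER_CUBIC)[:,:,::-1])"
```

```text
clock: 17.35
tcp_pos: [553.1, 113.6, 156.0]
tool_rot: [0.583, 3.073, -0.012]
wrist_force: [-0.1, -0.2, 1.1]
finger_gap: 49.7
t 17.35 tcp [553.1 113.6 156. ] yawturn 0.0009 tilt 0.93 gap 49.7 F [-0.1 -0.2  1.1]
tool shift cm [ 0.41 -0.21  5.5 ]
toolx.z, tooly.z [-0.0154 -0.005 ]
```

View pics/s10.png

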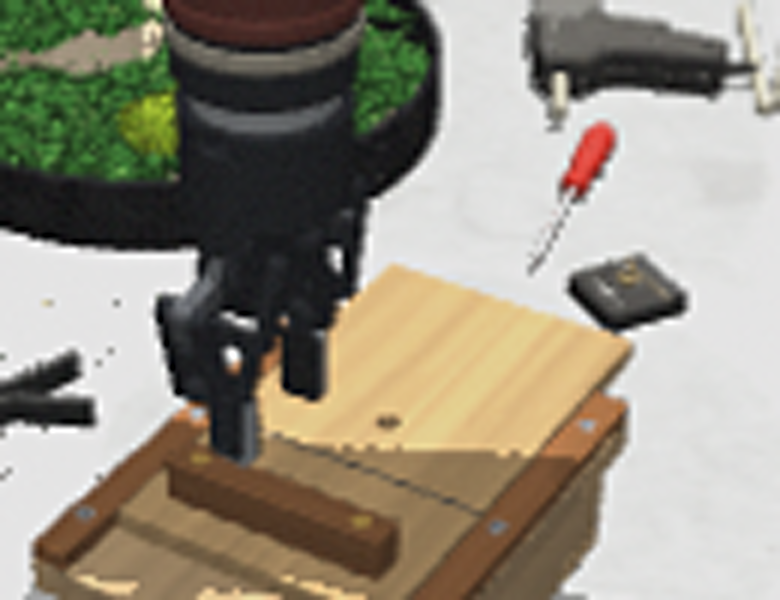

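```bash

python3 -m crank '[[[0.3,-0.2,1],0,5],[[0.1,0,1],0,5],[[0,0,1],0,5],[[0,0,0],0,5]]'; python3 -c "
from h import *
delta([549.2,112.6,101]);tilt()
im=snapshot('side'); c=im[130:230,210:340]
cv2.imwrite('pics/s11.png',cv2.resize(c,None,fx=6,fy=6,interpolation=cv2.INTER_CUBIC)[:,:,::-1])"
```

```text
clock: 17.8
tcp_pos: [552.6, 113.8, 129.3]
tool_rot: [0.58, 3.066, -0.01]
wrist_force: [-0.1, -0.1, 0.3]
finger_gap: 49.8
t 17.8 tcp [552.6 113.8 129.3] yawturn 0.0023 tilt 1.27 gap 49.8 F [-0.1 -0.1  0.3]
tool shift cm [ 0.34 -0.23  2.82]
toolx.z, tooly.z [-0.0221 -0.0024]
```

View pics/s11.png

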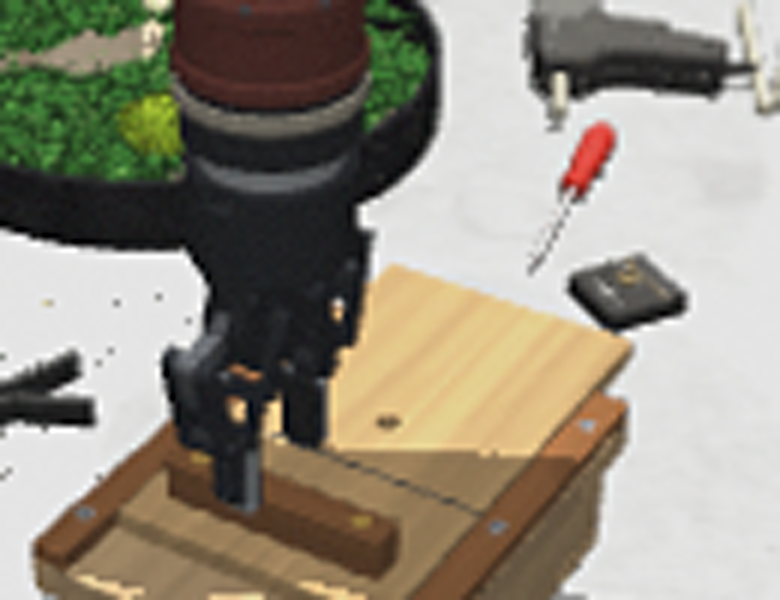

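```bash
python3 - <<'E'
from h import *
p=[483.16,-54.77,-.376]
for L in [(2.8,182,129),(2.8,182+25,131),(2.8,182-25,131),(0,180,121),(60,190,121),(-60,190,121)]:
    print(L,(proj("side",place(p,[L]))[0]-[210,130])*6)
E
```

```text
(2.8, 182, 129) [270.0751095  472.49089832]
(2.8, 207, 131) [240.03915617 497.72815985]
(2.8, 157, 131) [298.94526261 441.459443  ]
(0, 180, 121) [277.7488424  485.59400873]
(60, 190, 121) [161.5655472  455.35794185]
(-60, 190, 121) [376.41887487 540.92000887]
```

```bash

python3 -m crank '[[[0.3,-0.2,1],0,5],[[0,0,1],0,5],[[0,0,0.7],0,5],[[0,0,0],0,5],[[0,0,0],0,5]]'; python3 -c "
from h import *
delta([549.2,112.6,100]);tilt()
im=snapshot('side'); c=im[130:230,210:340]
cv2.imwrite('pics/s12.png',cv2.resize(c,None,fx=6,fy=6,interpolation=cv2.INTER_CUBIC)[:,:,::-1])"
```

```text
clock: 18.35
tcp_pos: [549.5, 112.6, 100.4]
tool_rot: [0.58, 3.066, -0.01]
wrist_force: [-0.2, 0.0, 0.3]
finger_gap: 50.1
t 18.35 tcp [549.5 112.6 100.4] yawturn 0.0021 tilt 1.29 gap 50.1 F [-0.2  0.   0.3]
tool shift cm [ 0.03 -0.01  0.04]
toolx.z, tooly.z [-0.0223 -0.0023]
```

View pics/s12.png

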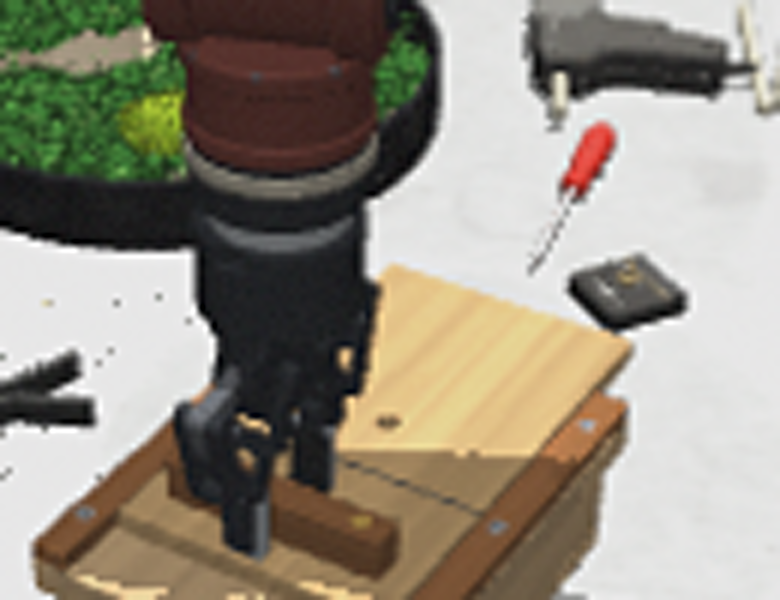

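The fingers straddle the batten (near finger (245,530), far (315,470)). Gripping 50 N.

```bash

python3 -m crank '[[[0,0,-0.15],0,1],[[0,0,0],0,1],[[0,0,0],0,1],[[0,0,0],0,1],[[0,0,0],0,1],[[0,0,0],0,1],[[0,0,0],0,1]]' 50; python3 -c "
from h import *
delta([505,1,101]);tilt();print(observe()['moment'])"
```

```text
clock: 19.1
tcp_pos: [549.9, 112.6, 102.9]
tool_rot: [0.58, 3.065, -0.01]
wrist_force: [-1.4, 0.3, -0.9]
finger_gap: 18.7
t 19.1 tcp [549.9 112.6 102.9] yawturn 0.0021 tilt 1.33 gap 18.7 F [-1.4  0.3 -0.9]
tool shift cm [  0.11 -12.02   0.21]
toolx.z, tooly.z [-0.0231 -0.002 ]
[ 0.0002162   0.01257014 -0.02571555]
```

```bash

python3 -m crank '[[[0,-0.5,0],0,1],[[0,-1,0],0,1],[[0,-1,0],0,1],[[0,-0.5,0],0,1],[[0,0,0],0,1]]'; python3 -c "
from h import *
delta([505,1,102]);tilt()
im=snapshot('side'); c=im[130:230,210:340]
cv2.imwrite('pics/s13.png',cv2.resize(c,None,fx=6,fy=6,interpolation=cv2.INTER_CUBIC)[:,:,::-1])"
```

```text
clock: 19.6
tcp_pos: [538.0, 82.5, 103.0]
tool_rot: [0.579, 3.065, -0.008]
wrist_force: [0.9, 1.3, -1.0]
finger_gap: 18.9
t 19.6 tcp [538.   82.5 103. ] yawturn 0.0024 tilt 1.33 gap 18.9 F [ 0.9  1.3 -1. ]
tool shift cm [ 0.1  -8.79  0.1 ]
toolx.z, tooly.z [-0.0233 -0.0008]
```

View pics/s13.png

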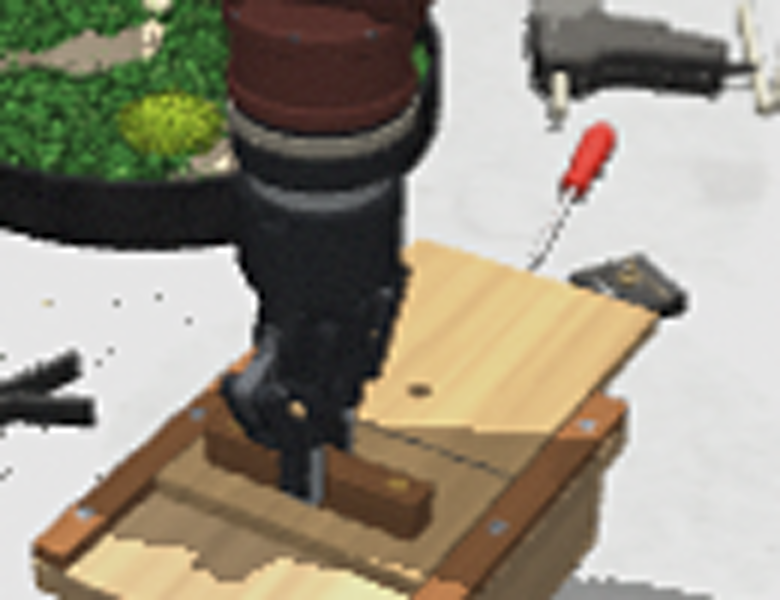

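The panel moves with the gripper (hole now (420,390), line shifted towards the end); still flat. Continuing.

```bash

python3 -m crank '[[[0,-0.5,0],0,1],[[0,-1,0],0,1],[[0,-1,0],0,1],[[0,-1,0],0,1],[[0,-1,0],0,1],[[0,-1,0],0,1],[[0,-1,0],0,1],[[0,-0.7,0],0,1],[[0,0,0],0,1],[[0,0,0],0,1]]'; python3 -c "
from h import *
delta([505,1,102]);tilt()
for n,b in(('side',(130,230,210,340)),('top',(165,265,175,305))):
    im=snapshot(n); c=im[b[0]:b[1],b[2]:b[3]]
    cv2.imwrite(f'pics/{n}14.png',cv2.resize(c,None,fx=6,fy=6,interpolation=cv2.INTER_CUBIC)[:,:,::-1])"
```

```text
clock: 20.65
tcp_pos: [509.3, 9.3, 103.1]
tool_rot: [0.581, 3.064, -0.007]
wrist_force: [1.2, 2.3, -1.4]
finger_gap: 18.9
t 20.65 tcp [509.3   9.3 103.1] yawturn 0.0014 tilt 1.34 gap 18.9 F [ 1.2  2.3 -1.4]
tool shift cm [ 0.1  -0.93  0.11]
toolx.z, tooly.z [-0.0234 -0.0002]
```

View pics/side14.png

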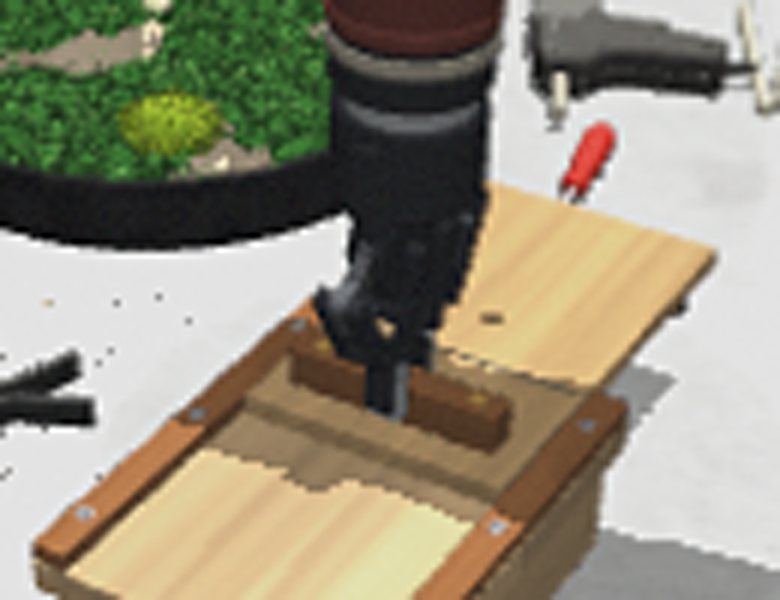

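View pics/top14.png

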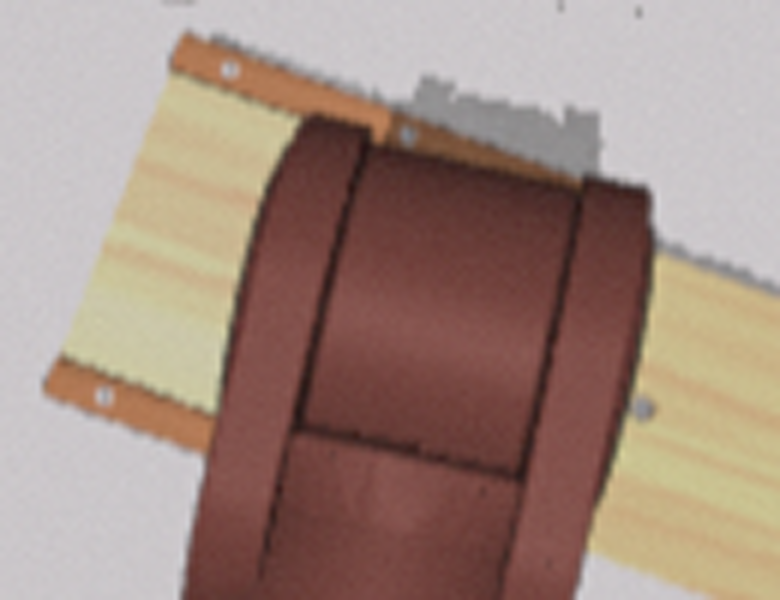

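```bash

python3 -m crank '[[[0,-0.45,0],0,1],[[0,-0.4,0],0,1],[[0,0,0],0,1],[[0,0,0],0,1],[[0,0,0],0,1]]'; python3 -c "
from h import *
delta([549.9-120*.3672,112.6-120*.930,103]);tilt()
for n,b in(('side',(150,210,260,340)),('top',(165,265,225,355))):
    im=snapshot(n); c=im[b[0]:b[1],b[2]:b[3]]
    k=9 if n=='side' else 6
    cv2.imwrite(f'pics/{n}15.png',cv2.resize(c,None,fx=k,fy=k,interpolation=cv2.INTER_CUBIC)[:,:,::-1])"
```

```text
clock: 21.25
tcp_pos: [506.2, 1.6, 103.1]
tool_rot: [0.578, 3.065, -0.008]
wrist_force: [1.6, 1.4, -1.3]
finger_gap: 19.0
t 21.25 tcp [506.2   1.6 103.1] yawturn 0.0032 tilt 1.34 gap 19.0 F [ 1.6  1.4 -1.3]
tool shift cm [ 0.01 -0.07  0.01]
toolx.z, tooly.z [-0.0233 -0.0006]
```

View pics/side15.png

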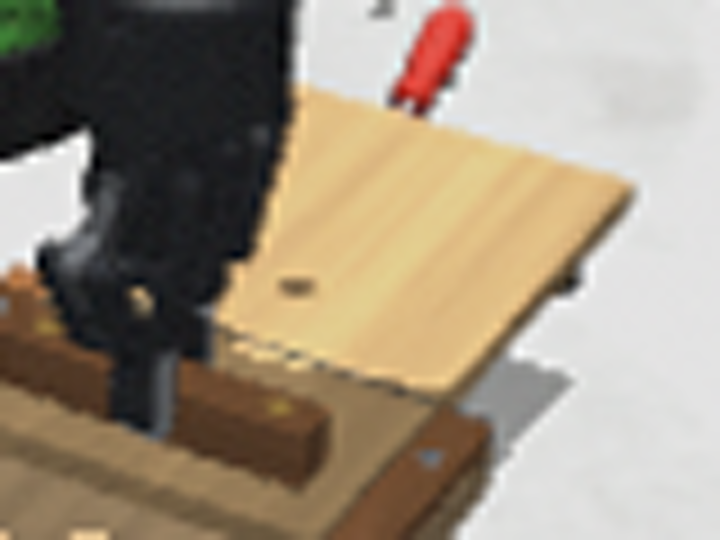

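View pics/top15.png

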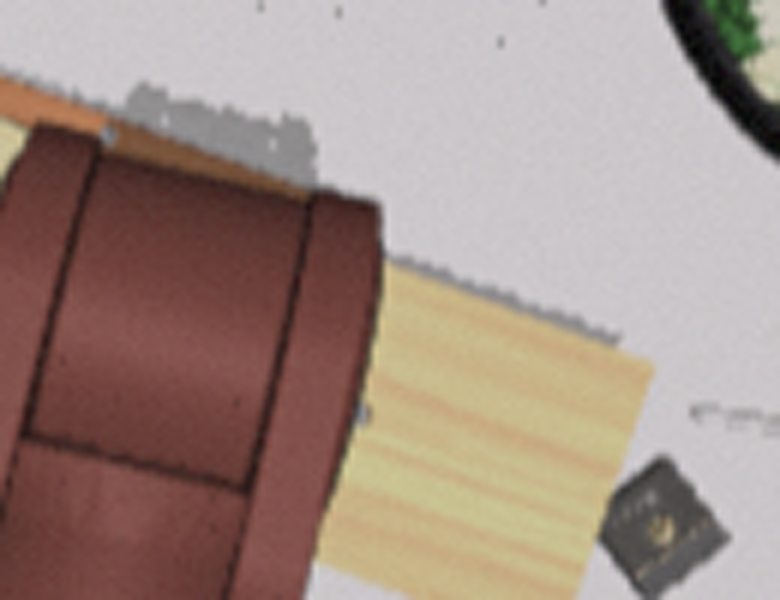

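```bash
python3 - <<'E'
from h import *
p=[483.16,-54.77,-.376]
def loc(P):
    c,s=np.cos(p[2]),np.sin(p[2]); d=P-np.array([p[0],p[1],0]); return np.array([c*d[0]+s*d[1],-s*d[0]+c*d[1]]).round(1)
t=lambda im0,n,u,v,k: loc(onz(n,[im0[0]+(u-2.5)/k,im0[1]+(v-2.5)/k],97))
print("before front corners top", t((175,165),"top",728,280,6), t((175,165),"top",630,565,6))
print("now front corner top", t((225,165),"top",655,362,6))
print("before front corners side", t((205,165),"side",423,55,6), t((205,165),"side",662,132,6))
print("now front side", t((260,150),"side",633,186,9))
print("now line side", t((260,150),"side",220,322,9),t((260,150),"side",437,402,9))
E
```

```text
before front corners top [ 75.1 -48.6] [-73.1 -51.1]
now front corner top [  76.3 -167.5]
before front corners side [ 73.  -46.9] [-74.1 -48. ]
now front side [ -75.7 -163.1]
now line side [12.4 -1.9] [-75.1   1.3]
```

```bash

python3 -m crank '[[[0,-0.05,0.1],0,1],[[0,0,0.15],0,1]]'; python3 -c "
from h import *
for i in range(5): snapshot('side'); o=observe(); print(o['clock'],o['tcp_pos'].round(2),o['wrist_force'].round(1),o['moment'].round(2))"
```

```text
clock: 21.55
tcp_pos: [506.3, 1.6, 102.8]
tool_rot: [0.577, 3.064, -0.007]
wrist_force: [-9.8, 2.1, 19.1]
finger_gap: 18.9
21.6 [506.29   1.6  102.79] [-6.3  2.6 12.4] [ 0.53  1.42 -0.01]
21.65 [506.28   1.58 102.8 ] [-6.1  3.4 13. ] [ 0.45  1.39 -0.  ]
21.7 [506.26   1.59 102.79] [-6.9  2.4 13.5] [ 0.52  1.39 -0.1 ]
21.75 [506.3    1.58 102.8 ] [-6.7  2.9 13.5] [ 0.49  1.41 -0.06]
21.8 [506.29   1.59 102.82] [-6.3  2.4 12.8] [ 0.46  1.37 -0.08]
```

```bash
python3 -c "
from h import *
im=snapshot('side'); cv2.imwrite('pics/s16.png',im[:,:,::-1])
cv2.imwrite('pics/s16c.png',cv2.resize(im[150:210,260:340],None,fx=9,fy=9,interpolation=cv2.INTER_CUBIC)[:,:,::-1]);delta()"
```

```text
t 21.85 tcp [506.3   1.6 102.8] yawturn 0.0039 tilt 1.39 gap 19.1 F [-6.1  4.  13.3]
```

View pics/s16.png

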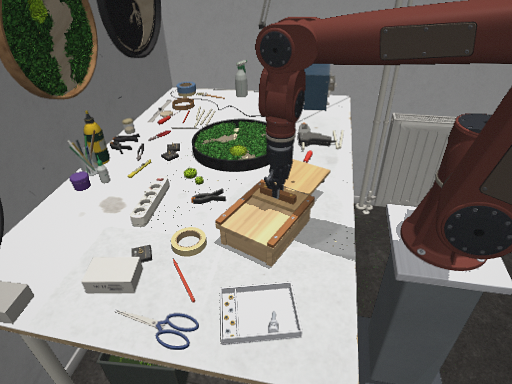

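View pics/s16c.png

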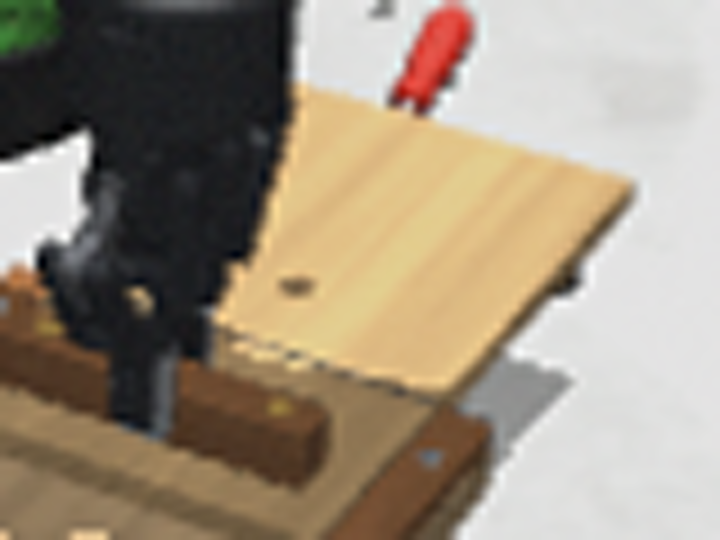

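The pin lies in the tray at (273,322). In the crop the line meets the panel's edge at (437,402), beside the front corner of the guide, and the panel is flat in its guides. The batten is gripped and pressed steadily with about 13 N, so I'm handing in.

```bash
python3 -c "
from rig import *
print(hand_in())"
```

```text
the job is handed in; nothing more can be done
None
```

I drew the pin and left it lying in the tray's front compartment. I then gripped the batten, slid the panel out to its pencil line, and handed the job in at about 22 s of the 54 s allowed. The gripper still holds the batten and presses it down. No verdict was reported.

**Last checks**
- **Line position:** by the arm's own travel the panel moved about 119.3 mm of the 120 mm. The line seen in the side picture came out at -1.9 mm and +1.3 mm from the stand's end at two points. The panel's front corner put the travel at about 119 mm in the top view. In the side view it gave only about 115 mm (5 mm short), the one reading that disagreed. I trusted the arm's travel and the line itself.
- **Hold:** the downward push was steady at about 13 N and the grip force was set to 50 N. The arm was still and the panel looked flat in its guides.
- **Pin:** it lies inside all four compartment walls. The knob is about 11 mm and 52 mm from the compartment's centre, against the 70 mm limit.
- **Loose things:** the gripper never came near them and they looked unmoved in the last picture, but I did not measure this.
- **Tool tilt:** the tool drifted up to 2.5° out of upright during the moves. I brought it down before gripping. It ended at 1.4°, nearly all of it sideways about the jaw axis and under 0.1° along the slide direction. I did not measure the panel's own tilt.

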